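# Set up the tool cradle and load it with reamers for regrinding

## Task

Get the reamers ready to go out for regrinding: swing the keeper bar of the blue tool cradle out of the way and slide each white rest along the rods until its pointer stands at the yellow mark on its side. Then lay every loose reamer lengthwise across both rests, about centred and one to a notch, and swing the keeper bar back over them, fully home against its catch. Leave the marker pen beside the reamers where it lies.

Things in the scene. Friction and masses are not known exactly. Their poses are not given: they have to be found in the camera images.
- cradle: blue base plate 230 (x) by 270 mm (y), top 10 mm up, fixed. Origin: centre of its underside, on the bench. y runs along the two guide rods (tops 32 mm up, x = -45, +45) to the left rest; -x is the front, with the scale strip. End blocks 40 mm high at y = -128, +128; parking peg 72 mm high at (100, 120). A seated reamer's axis is about 60 mm up
- rest_left_top (a point): left white rest: comb plate 184 mm in x, 12 mm in y, on collars sliding along the rods (cradle y 28 to 105 mm); about 4 N moves it, it stays where left; pinch the middle tooth and plate across the 12 mm from above. This point: tip of the middle tooth, 69 mm up, mid-thickness, in line with the black pointer in front. Teeth every 38 mm, 17 mm deep, 45 degree sides
- rest_right_top (a point): right white rest, the same, at cradle y -105 to -28 mm. Five teeth on each rest, at cradle x -76, -38, 0, 38, 76 mm, leave four V notches at x = -57, -19, 19, 57 mm that line up on both rests
- mark_left: yellow clip 24 (x) by 6 mm (y) fixed on the scale strip: mark for the left rest. Origin: middle of the clip, 16 mm above the bench; axes as the cradle's. The rest is set when its y in the cradle equals the clip's
- mark_right: the same yellow clip for the right rest
- keeper_pivot (a point): axis of the keeper bar's upright pivot post at the back of the cradle (cradle x = 100, y = 0 mm), at the bar's mid-height, 80 mm above the bench
- keeper (a joint): keeper bar, steel, 12 mm square, underside 74 mm up, swings level about its pivot. 0 = parked along the back edge, pointing to cradle +y; 1.57 = closed, pointing to cradle -x over the middle of the notches (which it blocks), against its catch, a hooked post 94 mm high. Positive: counter-clockwise from above. Stays where left; about 1 N at the knob moves it
- keeper_knob (a point): red upright knob on the keeper bar, 19 mm thick, from 86 to 116 mm above the bench, 183 mm from the pivot axis. This point: on the knob's axis, 104 mm above the bench
- reamer_a_mid (a point): reamer_a: steel reamer, a round bar 150 mm long and up to 13 mm thick, 100 g, with a square orange edge guard (15 mm wide, 13 mm high, 15 mm long) on its +y end, lying loose on the bench beside the cradle (always there). This point: the middle of its axis; its y runs along the reamer
- reamer_a: the whole of reamer_a; origin on its surface, 6.5 mm off its axis at the middle
- reamer_b_mid (a point): reamer_b: steel reamer, a round bar 150 mm long and up to 13 mm thick, 100 g, with a square orange edge guard (15 mm wide, 13 mm high, 15 mm long) on its +y end, lying loose on the bench beside the cradle (one to three of reamer_b, c and d are there; the state is None for the others). This point: the middle of its axis; its y runs along the reamer
- reamer_b: the whole of reamer_b; origin on its surface, 6.5 mm off its axis at the middle
- reamer_c_mid (a point): reamer_c: steel reamer, a round bar 150 mm long and up to 13 mm thick, 100 g, with a square orange edge guard (15 mm wide, 13 mm high, 15 mm long) on its +y end, lying loose on the bench beside the cradle (one to three of reamer_b, c and d are there; the state is None for the others). This point: the middle of its axis; its y runs along the reamer
- reamer_c: the whole of reamer_c; origin on its surface, 6.5 mm off its axis at the middle
- reamer_d_mid (a point): reamer_d: steel reamer, a round bar 150 mm long and up to 13 mm thick, 100 g, with a square orange edge guard (15 mm wide, 13 mm high, 15 mm long) on its +y end, lying loose on the bench beside the cradle (one to three of reamer_b, c and d are there; the state is None for the others). This point: the middle of its axis; its y runs along the reamer
- reamer_d: the whole of reamer_d; origin on its surface, 6.5 mm off its axis at the middle
- white_marker: bystander: white marker pen with a blue cap; origin: centre of its underside

How it is judged:
By the outcome, as a careful person would: the job done as asked, in the order asked, and still so for the second after the job is handed in, with the robot touching nothing.
Of reamer_b, reamer_c, reamer_d only 1 to 3 are there at a start; the rules pass over those that are not, and their reading is None.
At some moment in a run one of reamer_a may be knocked a few centimetres aside while the robot is not near it.
Once in a run the grip may slacken for a moment while it holds something.
It also fails if it takes over 210 s, if anything falls off the work surface, if the arm or the gripper's body presses on something with over 40 N, if the wrist force passes 120 N, or if a joint passes its speed limit or range.

## Robot

A 6-joint arm with a two-finger parallel gripper is mounted at the origin on a cart in front of the work surface, level with it; the furniture and walls round the work are solid. World frame = base frame: x ahead of the robot, y to its left, z up, the work surface at z = 0. Lengths are in m, angles in degrees, forces in N, time in s.
With the tool pointing down it reaches from about 0.3 to 0.75 m from the base axis. Payload 8.5 kg.
Tool frame: the origin (TCP) lies on the centre line of the jaws, within the pads' length; the fingertips stand 11 mm ahead of it and the grasp point (between the pads) lies 8 mm behind it; z points along the fingers, y is the line along which they close (so a half turn about z gives the same grasp; the last joint's range is limited). The gripper opens to 85 mm and grips with 20 to 120 N. Pads are 22 mm wide; open, the fingers measure 114 mm over their backs; the gripper's body (76 mm by 85 mm) begins 54 mm behind the grasp point. The pads swing forward as they close: fully open they stand 13 mm farther back than shut.
Start: joints at [-77.366, 21.807, 74.336, -0, 83.858, -12.336], TCP at [0.232, -0.499, 0.242] pointing down, gripper open.
Joint ranges: [-178.18, 178.18], [-50.72, 133.34], [12.68, 142.11], [-81.47, 261.47], [9.98, 163.14], [-165.26, 165.26]. Speed limits (degrees/s): [136.94, 136.94, 180, 180, 180, 180].

## Interface

Orientations are given as a 3x3 rotation matrix whose columns are the frame's x, y, z axes.
In Python, from rig import env, cams, sensors gives the robot as it stands (env), with the cameras (cams) and the readings (sensors).
- The arm moves only by the shell command python3 nudge.py 'ROWS' [FORCE]. ROWS is one flat JSON list of numbers that holds 1 to 10 rows one after another, with no inner brackets; each row has 5 numbers: dx, dy, dz in m, then a turn about the tool's z in degrees, then the finger opening in m; each row shifts and turns the commanded pose from where the row before left it, along the tool's axes as they then stand; what a row does not reach is not made up. A row lasts 1/10 s, in which the tool goes at most 0.05 m and 8.59 degrees, less where a joint would pass 70% of its speed; a pose out of reach is approached as far as the arm can. The fingers move at their own pace and stop on an object; FORCE is the grip in N (left out, the last holds). Time passes only in rows, so rows that do not move let the fingers close. It prints the time, the measured TCP pose, the force, the opening and the grip force at its end. Input that does not fit is refused with a message, and nothing moves.
- sensors.observe(): the state, without advancing time (a new reading comes with each control period).
- cams.get_image(name): name is "side" or "top"; returns a dict with "pixels" (400x640x3 uint8, red, green, blue), "K" (3x3 intrinsics, pixels), "extrinsics" (4x4, takes a point from world to camera coordinates). Camera axes: x right, y down, z forward; pixel columns grow to the right and rows downward; lengths in m; the calibration is good to about 2 mm. A picture is of the moment at which its call begins. There is no depth.
- env.close_job(): hands the job in; it is judged then, once.
The state is a dict: "time_s": time; "q": joint angles; "qvel": joint speeds; "joint_efforts": joint torques, N m; "position": TCP position; "tool_rot": TCP orientation; "ft_force": force on the tool from outside, world axes, zero at the start; "wrist_torque": the same for the moment, N m; "grip_width": finger opening in m; "gripper_force": force on a finger pad.
Only numpy, scipy, OpenCV 4.12 (cv2) and the standard library are available. Lean on these libraries where they do the work, as an engineer would, in place of code of your own. Each camera call takes 0.05 s, during which the arm holds its last target. There are 200 camera calls.

## Working session

There is one attempt and no reset: what is moved stays moved. The work goes in short steps, Python scripts to look and compute and a shell command to move; the robot and the scene stay as the last step left them, time stands still between calls to the robot, and variables do not carry over. Pictures are saved under pics/ and viewed, at most 14 in all, crops included, and the job is handed in when it is done.

```bash
ls; mkdir -p pics; cat > h.py <<'E'
import numpy as np,cv2
from rig import env, cams, sensors
def snap(n,f):
    d=cams.get_image(n); cv2.imwrite(f'pics/{f}.png',d['pixels'][:,:,::-1]); np.savez(f'pics/{f}.npz',K=d['K'],E=d['extrinsics'],p=d['pixels'])
def onz(f,u,v,z):
    d=np.load(f'pics/{f}.npz');K,E=d['K'],d['E'];R,t=E[:3,:3],E[:3,3]
    c=-R.T@t; r=R.T@np.linalg.solve(K,[u,v,1]); return (c+r*(z-c[2])/r[2]).round(4)
def tri(a,b):
    A=[]
    for f,u,v in (a,b):
        d=np.load(f'pics/{f}.npz');P=d['K']@d['E'][:3]; A+=[u*P[2]-P[0],v*P[2]-P[1]]
    X=np.linalg.svd(np.array(A))[2][-1]; return (X[:3]/X[3]).round(4)
def proj(f,p):
    d=np.load(f'pics/{f}.npz');x=d['K']@(d['E'][:3]@np.r_[p,1]); return (x[:2]/x[2]).round(1)
def crop(f,o,x,y,w,h,s):
    im=cv2.imread(f'pics/{f}.png')[y:y+h,x:x+w]; cv2.imwrite(f'pics/{o}.png',cv2.resize(im,None,fx=s,fy=s,interpolation=cv2.INTER_CUBIC))
E
python3 - <<'E'
from h import *
snap('top','t0');snap('side','s0')
for f in('t0','s0'):
    d=np.load(f'pics/{f}.npz');print(d['K'],d['E'])
o=sensors.observe();print(o['position'],o['tool_rot'])
E
```

```text
nudge.py
pics
rig.py
[[498.03036386   0.         324.82058321]
 [  0.         498.03036386 192.20100939]
 [  0.           0.           1.        ]] [[ 3.96989184e-03 -9.99660368e-01  2.57563402e-02  1.90535497e-04]
 [-9.91495709e-01 -7.28526306e-03 -1.29935309e-01  4.97409486e-01]
 [ 1.30078821e-01 -2.50214717e-02 -9.91187887e-01  1.10796904e+00]
 [ 0.00000000e+00  0.00000000e+00  0.00000000e+00  1.00000000e+00]]
[[462.39706335   0.         319.05549782]
 [  0.         462.39706335 199.84349356]
 [  0.           0.           1.        ]] [[-9.99831917e-01  9.71441966e-04 -1.83083215e-02  4.81028906e-01]
 [ 1.68281184e-02  4.44971506e-01 -8.95386605e-01  7.14429453e-02]
 [ 7.27686528e-03 -8.95544200e-01 -4.44913062e-01  1.03380580e+00]
 [ 0.00000000e+00  0.00000000e+00  0.00000000e+00  1.00000000e+00]]
[ 0.23212292 -0.49835218  0.24176831] [[ 9.06515418e-01  4.22172610e-01 -2.90108984e-04]
 [ 4.22172621e-01 -9.06514564e-01  1.27422181e-03]
 [ 2.74953528e-04 -1.27757778e-03 -9.99999146e-01]]
```

View pics/t0.png

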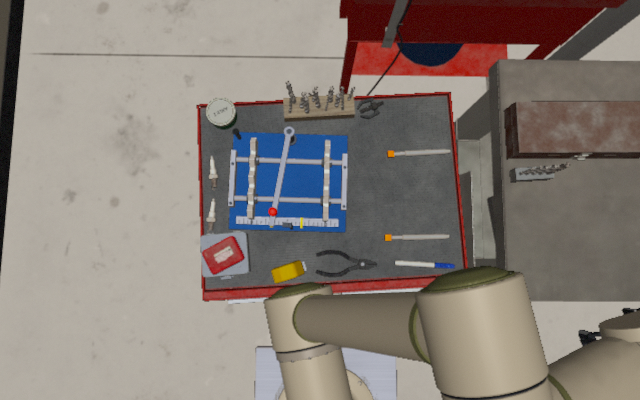

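View pics/s0.png

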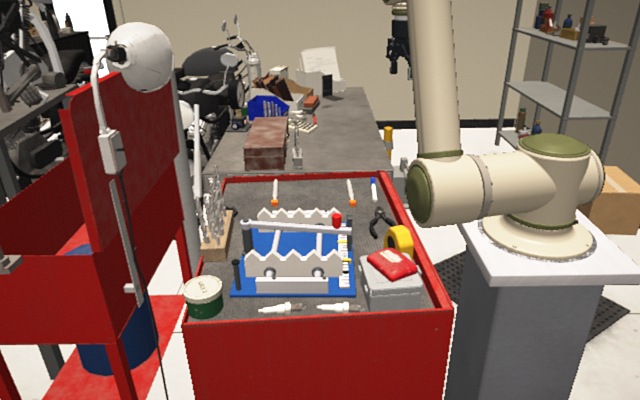

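The top view shows the cradle around (288,183), with the keeper half-way (pivot (289,132), knob (273,212)). Two reamers lie at about (420,153) and (420,237), with their guards to the left, and the marker is at (425,265). I'll enlarge both views.

```bash
python3 - <<'E'
from h import *
crop('t0','t0a',220,115,140,125,5.6)
crop('t0','t0b',375,140,90,135,4.4)
crop('s0','s0a',225,165,160,140,4.2)
E
```

```text
(no output)
```

View pics/t0a.png

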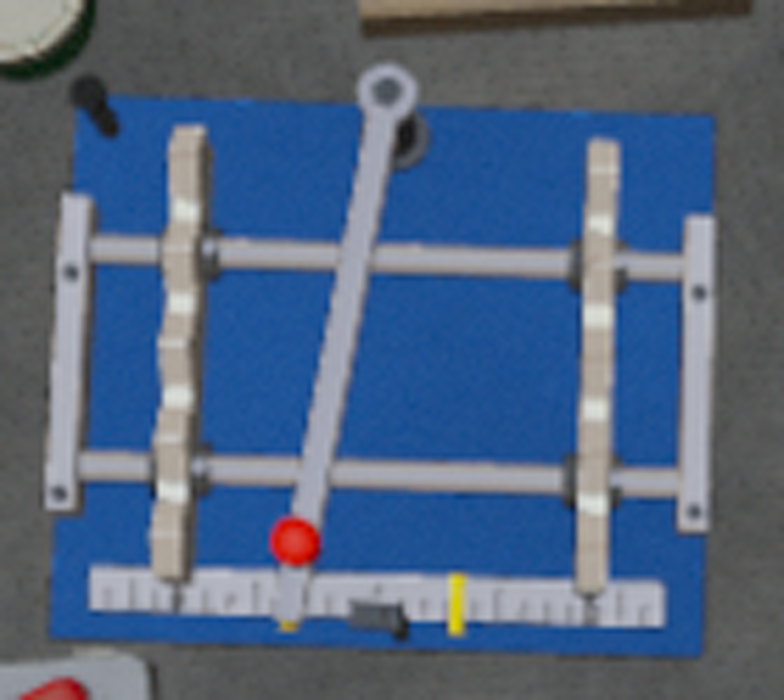

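View pics/t0b.png

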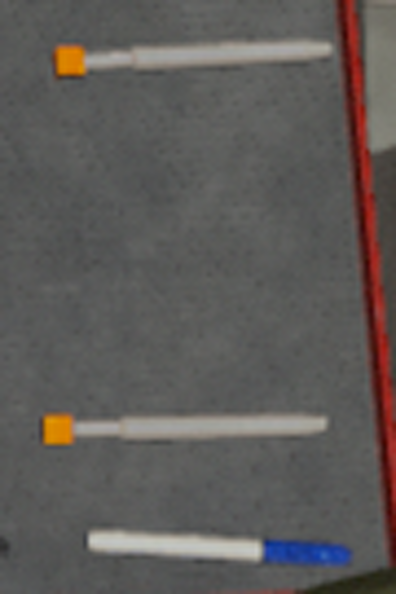

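View pics/s0a.png

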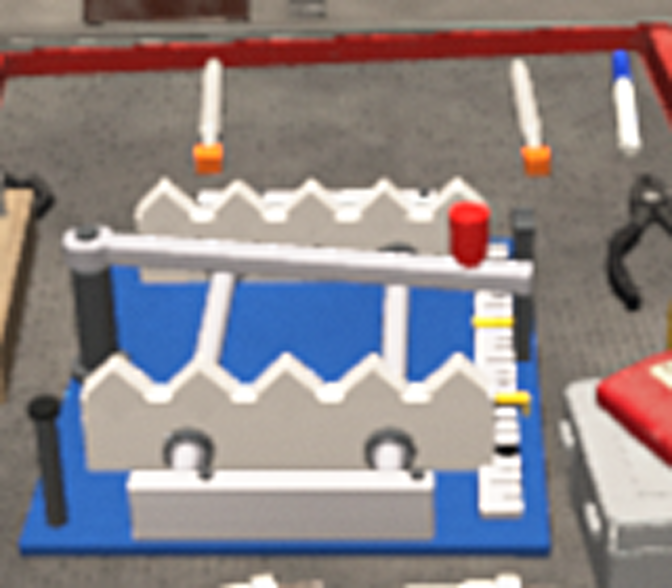

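The crops show:
- **Rests:** left middle tooth at about (250.5,178) and right at about (326.5,179) in the top view.
- **Clips:** right at (301.6,222.9), left part-hidden at (271.5,226).
- **Reamers:** two only, with orange guards at (391,154) and (388.2,237.5).

Next I'll fit the cradle pose and triangulate.

```bash
cat > fit.py <<'E'
from h import *
from scipy.optimize import least_squares
T=lambda u,v:('t0',220+u/5.6-.4,115+v/5.6-.4)
S=lambda u,v:('s0',225+u/4.2-.4,165+v/4.2-.4)
obs=[((115,135,10),T(77,96)),((115,-135,10),T(715,116)),((-115,135,10),T(50,637)),((-115,-135,10),T(702,657)),
((100,120,72),T(88,90)),((100,0,86),T(387,90)),((0,128,40),T(70,352)),((0,-128,40),T(699,373)),
((115,135,10),S(22,546)),((-115,135,10),S(550,546)),((100,120,72),S(44,405)),((100,0,86),S(87,240))]
def w(p,X):
    c,s=np.cos(p[2]),np.sin(p[2]);X=np.array(X)/1e3
    return np.array([p[0]+c*X[0]-s*X[1],p[1]+s*X[0]+c*X[1],X[2]])
res=lambda p:np.concatenate([proj(f,w(p,X))-[u,v] for X,(f,u,v) in obs])
r=least_squares(res,[.5,.07,0],loss='soft_l1',x_scale=.01,diff_step=1e-2);p=r.x
def cr(P):
    c,s=np.cos(p[2]),np.sin(p[2]);d=P[:2]-p[:2];return (np.r_[c*d[0]+s*d[1],-s*d[0]+c*d[1],P[2]]*1e3).round(1)
if __name__=='__main__':
    print('cradle',p[:2],np.degrees(p[2]));print(r.fun.reshape(-1,2).round(1))
    for n,a,b in [('rl',T(177,345),S(290,352)),('rr',T(598,365),S(313,180)),('knob',T(295,540),S(470,212)),
      ('mr',T(457,604),S(493,322)),('ml',T(289,625),S(513,399)),
      ('R1guard',('t0',390.9,153.7),S(209,155)),('R1tip',('t0',375+330/4.4,140+49/4.4),S(213,62)),
      ('R2guard',('t0',388,237.3),S(537,157)),('R2tip',('t0',375+326/4.4,140+424/4.4),S(518,64))]:
        X=tri(a,b);print(n,X,cr(X))
    for n,a,z in [('pl',T(177,592),.016),('pr',T(590,603),.016),('mr',T(457,604),.016),('ml',T(289,625),.016),
      ('R1g',('t0',390.9,153.7),.013),('R1t',('t0',375+330/4.4,140+49/4.4),.0065),('R2g',('t0',388,237.3),.013),('R2t',('t0',375+326/4.4,140+424/4.4),.0065),('knobtop',T(295,540),.116),('rl',T(177,345),.069),('rr',T(598,365),.069)]:
        X=onz(*a,z);print(n,X,cr(X))
E
sed -i 's/).round(1)$/)/' h.py; sed -i 's/return (x\[:2\]\/x\[2\]).round(1)/return x[:2]\/x[2]/' h.py; grep -n 'def proj' -A1 h.py; python3 fit.py
```

```text
13:def proj(f,p):
14-    d=np.load(f'pics/{f}.npz');x=d['K']@(d['E'][:3]@np.r_[p,1]); return (x[:2]/x[2])
cradle [0.52614492 0.08716034] -1.380631130508831
[[-0.1 -0.7]
 [ 0.1 -0.4]
 [-0.5  0.2]
 [ 0.2  0. ]
 [-0.   0.2]
 [ 0.   0.4]
 [-0.4 -0.3]
 [-0.3 -0.4]
 [-0.9 -0.4]
 [ 0.6 -0.4]
 [ 0.3 -0.1]
 [ 0.5 -0.5]]
rl [0.5268 0.1669 0.0722] [-1.3 79.7 72.2]
rr [0.5216 0.0006 0.0711] [ -2.5 -86.6  71.1]
knob [0.4459 0.1158 0.1132] [-80.9  26.7 113.2]
mr [0.4304 0.0565 0.0179] [-95.  -33.   17.9]
ml [0.4227 0.1251 0.0172] [-104.3   35.4   17.2]
R1guard [ 0.5937 -0.1537  0.0098] [  73.3 -239.2    9.8]
R1tip [ 0.6024 -0.2952  0.0084] [  85.4 -380.4    8.4]
R2guard [ 0.3965 -0.1444  0.0094] [-124.  -234.6    9.4]
R2tip [ 0.3995 -0.2878  0.0066] [-117.6 -377.9    6.6]
pl [0.4332 0.1715 0.016 ] [-95.   82.1  16. ]
pr [0.4296 0.002  0.016 ] [-94.5 -87.5  16. ]
mr [0.4289 0.0567 0.016 ] [-96.5 -32.8  16. ]
ml [0.4199 0.1254 0.016 ] [-107.1   35.7   16. ]
R1g [ 0.5928 -0.1532  0.013 ] [  72.4 -238.7   13. ]
R1t [ 0.6017 -0.2958  0.0065] [  84.8 -381.     6.5]
R2g [ 0.396  -0.1439  0.013 ] [-124.5 -234.1   13. ]
R2t [ 0.3991 -0.2878  0.0065] [-118.  -377.9    6.5]
knobtop [0.4457 0.1156 0.116 ] [-81.1  26.5 116. ]
rl [0.5272 0.1673 0.069 ] [-0.9 80.1 69. ]
rr [0.5205 0.0006 0.069 ] [ -3.6 -86.7  69. ]
```

```bash
cat > d.py <<'E'
import sys;from h import *
# d.py x y z yangle [c]: cradle mm if c ; prints translation in tool axes, then turn
from fit import w,p
def main(a):
    o=sensors.observe();R=o['tool_rot'];P=o['position']
    t=np.array(list(map(float,a[:3])));ya=float(a[3])
    if len(a)>4: t=w(p,t);ya+=np.degrees(p[2])
    y=np.degrees(np.arctan2(R[1,1],R[0,1]));tu=(y-ya+180)%360-180
    print('pos',P.round(4),'yang',round(y,1),'tgt',t.round(4),'shift',(R.T@(t-P)).round(4),'turn',round(tu,1),'shift after turn',(np.linalg.inv(rot(R,tu))@(t-P)).round(4),'q6',o['q'][5],'g',o['grip_width'],'F',np.round(o['ft_force'],1))
def rot(R,tu):
    c,s=np.cos(np.radians(tu)),np.sin(np.radians(tu));return R@np.array([[c,-s,0],[s,c,0],[0,0,1]])
if __name__=='__main__': main(sys.argv[1:])
E
python3 nudge.py '[0, 0, 0, -8.5, 0.06, 0, 0, 0, -8.5, 0.06, 0, 0, 0, -8.5, 0.06, 0, 0, 0, -8.5, 0.06, 0, 0, 0, -8.5, 0.06, 0, 0, 0, -8.5, 0.06, 0, 0, 0, -8.5, 0.06, 0, 0, 0, -8.5, 0.06, 0, 0, 0, -8.5, 0.06, 0, 0, 0, -8.5, 0.06]' 30
python3 nudge.py '[0, 0, 0, -8.5, 0.06, 0, 0, 0, -8.5, 0.06, 0, 0, 0, -8.5, 0.06, 0, 0, 0, -8.5, 0.06, 0, 0, 0, -8.5, 0.06, 0, 0, 0, -8.5, 0.06, 0, 0, 0, -8.5, 0.06, 0, 0, 0, 0, 0.06]'
python3 d.py .4457 .1157 .2 80.3
```

```text
time_s: 1.1
position: [0.2321, -0.4984, 0.2419]
tool_rot: [[-0.347, 0.938, -0.0], [0.938, 0.347, 0.001], [0.001, 0.0, -1.0]]
ft_force: [0.3, 0.3, 0.3]
grip_width: 0.0605
gripper_force: 0.0
time_s: 1.9
position: [0.2321, -0.4984, 0.242]
tool_rot: [[-0.983, 0.181, -0.0], [0.181, 0.983, 0.001], [0.0, 0.001, -1.0]]
ft_force: [-0.7, 0.5, -0.7]
grip_width: 0.0601
gripper_force: 0.0
pos [ 0.2321 -0.4984  0.242 ] yang 79.5 tgt [0.4457 0.1157 0.2   ] shift [-0.0986  0.6427  0.0424] turn -0.8 shift after turn [-0.107   0.6413  0.0424] q6 -156.91060615512046 g 0.06006204571224817 F [-0.7  0.5 -0.7]
```

```bash

python3 nudge.py '[-0.0066, 0.043, 0.001, 0, 0.06, -0.0066, 0.043, 0.001, 0, 0.06, -0.0066, 0.043, 0.001, 0, 0.06, -0.0066, 0.043, 0.001, 0, 0.06, -0.0066, 0.043, 0.001, 0, 0.06, -0.0066, 0.043, 0.001, 0, 0.06, -0.0066, 0.043, 0.001, 0, 0.06, -0.0066, 0.043, 0.001, 0, 0.06, -0.0066, 0.043, 0.001, 0, 0.06, -0.0066, 0.043, 0.001, 0, 0.06]' >/dev/null
python3 nudge.py '[-0.0066, 0.043, 0.001, 0, 0.06, -0.0066, 0.043, 0.001, 0, 0.06, -0.0066, 0.043, 0.001, 0, 0.06, -0.0066, 0.043, 0.001, 0, 0.06, -0.0066, 0.043, 0.001, -0.8, 0.06, 0, 0, 0, 0, 0.06, 0, 0, 0, 0, 0.06]' >/dev/null
python3 d.py .4457 .1157 .102 80.3
```

```text
pos [0.4472 0.1181 0.227 ] yang 80.2 tgt [0.4457 0.1157 0.102 ] shift [ 0.0009 -0.0025  0.125 ] turn -0.1 shift after turn [ 0.0009 -0.0025  0.125 ] q6 -80.12107853148972 g 0.059877576916055324 F [-0.2 -0.6  0.3]
```

```bash

python3 nudge.py '[0.0009, -0.0025, 0.03, 0, 0.06, 0, 0, 0.035, 0, 0.06, 0, 0, 0.035, 0, 0.06, 0, 0, 0.025, 0, 0.06, 0, 0, 0, 0, 0.06, 0, 0, 0, 0, 0.014, 0, 0, 0, 0, 0.014, 0, 0, 0, 0, 0.014, 0, 0, 0, 0, 0.014, 0, 0, 0, 0, 0.014]' 25
python3 d.py .4457 .1157 .102 80.3
```

```text
time_s: 4.6
position: [0.4467, 0.1151, 0.1037]
tool_rot: [[-0.986, 0.169, 0.003], [0.169, 0.986, -0.0], [-0.003, 0.0, -1.0]]
ft_force: [-0.9, -1.0, 7.5]
grip_width: 0.0178
gripper_force: 24.4
pos [0.4467 0.1151 0.1037] yang 80.3 tgt [0.4457 0.1157 0.102 ] shift [0.0011 0.0004 0.0017] turn -0.0 shift after turn [0.0011 0.0004 0.0017] q6 -80.56288715606865 g 0.017782765535806697 F [-0.9 -1.   7.5]
```

```bash

python3 nudge.py '[0, 0, -0.003, 0, 0.014, -0.0018, 0.0255, 0, 8, 0.014, -0.0018, 0.0255, 0, 8, 0.014, -0.0018, 0.0255, 0, 8, 0.014, -0.0018, 0.0255, 0, 8, 0.014, 0, 0, 0, 0, 0.014]' 
python3 nudge.py '[-0.0018, 0.0255, 0, 8, 0.014, -0.0018, 0.0255, 0, 8, 0.014, -0.0018, 0.0255, 0, 8, 0.014, -0.0018, 0.0255, 0, 8, 0.014, 0, 0, 0, 0, 0.014]' 
python3 -c "
from fit import *
import numpy as np
print(cr(sensors.observe()['position']))"
```

```text
time_s: 5.2
position: [0.4903, 0.2079, 0.1046]
tool_rot: [[-0.745, 0.667, -0.001], [0.667, 0.745, 0.001], [0.001, -0.0, -1.0]]
ft_force: [-1.7, 1.7, -5.9]
grip_width: 0.0172
gripper_force: 27.7
time_s: 5.7
position: [0.5761, 0.2619, 0.1046]
tool_rot: [[-0.278, 0.96, -0.001], [0.96, 0.278, 0.003], [0.004, -0.0, -1.0]]
ft_force: [-3.1, 9.5, -4.1]
grip_width: 0.0174
gripper_force: 27.9
[ 45.7 175.9 104.6]
```

```bash

python3 nudge.py '[-0.0018, 0.0255, 0, 8, 0.014, -0.0018, 0.0245, 0, 7.5, 0.014, 0, 0, 0, 0, 0.014, 0, 0, 0, 0, 0.03, 0, 0, 0, 0, 0.03, 0, 0, 0, 0, 0.03, 0, 0, 0, 0, 0.03, 0, 0, -0.04, 0, 0.03, 0, 0, -0.04, 0, 0.03, 0, 0, 0, 0, 0.03]' 
python3 d.py 0 80 57 90 c
```

```text
time_s: 6.7
position: [0.6267, 0.2675, 0.192]
tool_rot: [[-0.014, 1.0, 0.011], [1.0, 0.014, 0.002], [0.002, 0.011, -1.0]]
ft_force: [-0.0, 0.2, 0.7]
grip_width: 0.0303
gripper_force: 0.0
pos [0.6267 0.2675 0.192 ] yang 0.8 tgt [0.5281 0.1671 0.057 ] shift [-0.0993 -0.1015  0.1336] turn -87.8 shift after turn [ 0.0977 -0.103   0.1336] q6 12.398263119235217 g 0.03030345006780366 F [-0.   0.2  0.7]
```

```bash

python3 nudge.py '[-0.033, -0.034, 0, 0, 0.04, -0.033, -0.034, 0, 0, 0.04, -0.033, -0.034, 0, 0, 0.04, 0, 0, 0, -8.5, 0.04, 0, 0, 0, -8.5, 0.04, 0, 0, 0, -8.5, 0.04, 0, 0, 0, -8.5, 0.04, 0, 0, 0, -8.5, 0.04, 0, 0, 0, -8.5, 0.04, 0, 0, 0, -8.5, 0.04]' >/dev/null
python3 nudge.py '[0, 0, 0, -8.5, 0.04, 0, 0, 0, -8.5, 0.04, 0, 0, 0, -8.5, 0.04, 0, 0, 0, -2.5, 0.04, 0, 0, 0, 0, 0.04]' >/dev/null
python3 - <<'E'
from h import *
snap('top','t1');snap('side','s1')
crop('t1','t1a',180,90,180,150,4)
E
python3 d.py 0 80 57 90 c
```

```text
pos [0.5241 0.1667 0.1852] yang 88.2 tgt [0.5281 0.1671 0.057 ] shift [-0.004   0.0006  0.1282] turn -0.4 shift after turn [-0.004   0.0006  0.1282] q6 -82.87913706017594 g 0.03998383840381987 F [-0.1  0.2  0.5]
```

View pics/t1a.png

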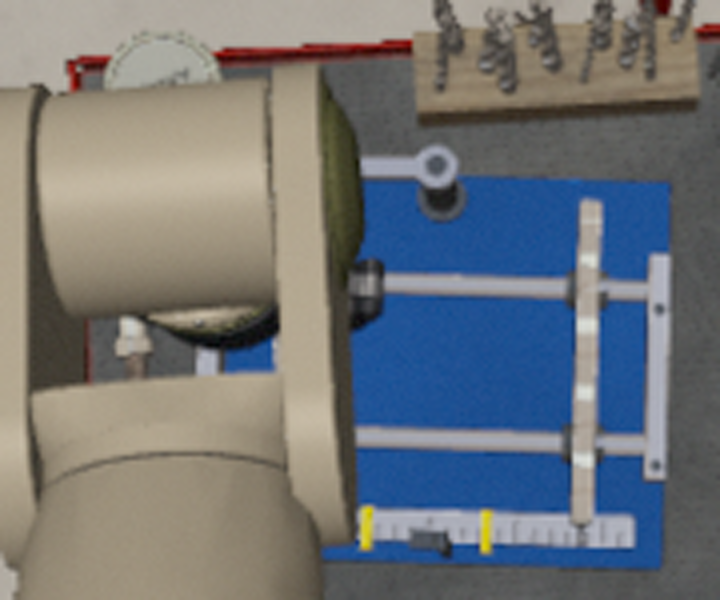

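The keeper is parked along the back edge. The left clip is at crop (366,527), the right at (486,531), and the right pointer at (582,533).

```bash

python3 -c "
from fit import *
for u,v in((366,527),(486,531),(582,533)): print(cr(onz('t1',180+u/4-.4,90+v/4-.4,.016)))"
python3 nudge.py '[-0.004, 0, 0.04, 0, 0.04, 0, 0, 0.04, 0, 0.04, 0, 0, 0.04, 0, 0.04, 0, 0, 0.008, 0, 0.04, 0, 0, 0, 0, 0.04, 0, 0, 0, 0, 0.005, 0, 0, 0, 0, 0.005, 0, 0, 0, 0, 0.005, 0, 0, 0, 0, 0.005, 0, 0, 0, 0, 0.005]' 40
python3 -c "
from fit import *
print(cr(sensors.observe()['position']))"
```

```text
[-96.   36.4  16. ]
[-96.2 -32.6  16. ]
[-95.8 -87.8  16. ]
time_s: 9.3
position: [0.5294, 0.1671, 0.0595]
tool_rot: [[-1.0, 0.03, 0.004], [0.03, 1.0, 0.001], [-0.004, 0.001, -1.0]]
ft_force: [-0.2, 1.7, 7.6]
grip_width: 0.0111
gripper_force: 40.7
[ 1.3 80.  59.5]
```

```bash

python3 nudge.py '[0, 0, -0.002, 0, 0.005, 0, -0.011, 0, 0, 0.005, 0, -0.011, 0, 0, 0.005, 0, -0.011, 0, 0, 0.005, 0, -0.011, 0, 0, 0.005, 0, 0, 0, 0, 0.005, 0, 0, 0, 0, 0.005]'
python3 -c "
from fit import *
print(cr(sensors.observe()['position']))"
```

```text
time_s: 10.0
position: [0.5282, 0.1217, 0.0596]
tool_rot: [[-1.0, 0.03, 0.003], [0.03, 1.0, -0.001], [-0.003, -0.001, -1.0]]
ft_force: [6.7, -3.4, -10.4]
grip_width: 0.0111
gripper_force: 41.2
[ 1.3 34.5 59.6]
```

```bash

python3 nudge.py '[0, 0.0015, 0.001, 0, 0.005, 0, 0, 0, 0, 0.005, 0, 0, 0, 0, 0.005]'
python3 -c "
from fit import *
print(cr(sensors.observe()['position']))"
python3 nudge.py '[0, 0, 0, 0, 0.04, 0, 0, 0, 0, 0.04, 0, 0, 0, 0, 0.04, 0, 0, -0.05, 0, 0.04, 0, 0, -0.05, 0, 0.04, 0, 0, 0, 0, 0.04]'
python3 d.py 0 -86.8 57 90 c
```

```text
time_s: 10.3
position: [0.5283, 0.1237, 0.0596]
tool_rot: [[-1.0, 0.03, 0.004], [0.03, 1.0, -0.001], [-0.004, -0.001, -1.0]]
ft_force: [4.2, -3.7, 1.3]
grip_width: 0.0106
gripper_force: 42.8
[ 1.3 36.5 59.6]
time_s: 10.9
position: [0.5293, 0.1245, 0.1646]
tool_rot: [[-0.999, 0.03, 0.011], [0.03, 1.0, 0.0], [-0.011, 0.001, -1.0]]
ft_force: [-0.2, 1.1, -1.1]
grip_width: 0.04
gripper_force: 0.0
pos [0.5293 0.1245 0.1646] yang 88.3 tgt [5.241e-01 4.000e-04 5.700e-02] shift [ 0.0028 -0.1243  0.1075] turn -0.3 shift after turn [ 0.0035 -0.1243  0.1075] q6 -87.54091816443251 g 0.04004864388514303 F [-0.2  1.1 -1.1]
```

```bash

python3 nudge.py '[0.001, -0.042, 0, 0, 0.04, 0.001, -0.042, 0, 0, 0.04, 0.001, -0.04, 0, 0, 0.04, 0, 0, 0, 0, 0.04, 0, 0, 0.04, 0, 0.04, 0, 0, 0.04, 0, 0.04, 0, 0, 0.0265, 0, 0.04, 0, 0, 0, 0, 0.04]'
python3 d.py 0 -86.8 57 90 c
python3 nudge.py '[0, 0, 0, 0, 0.005, 0, 0, 0, 0, 0.005, 0, 0, 0, 0, 0.005, 0, 0, 0, 0, 0.005, 0, 0, 0, 0, 0.005]'
python3 -c "
from fit import *
print(cr(sensors.observe()['position']))"
```

```text
time_s: 11.7
position: [0.5183, 0.0014, 0.0489]
tool_rot: [[-1.0, 0.03, -0.007], [0.03, 1.0, 0.002], [0.007, 0.002, -1.0]]
ft_force: [-0.7, -0.2, 1.7]
grip_width: 0.0401
gripper_force: 0.0
pos [0.5183 0.0014 0.0489] yang 88.3 tgt [5.241e-01 4.000e-04 5.700e-02] shift [-0.0057 -0.0008 -0.0081] turn -0.3 shift after turn [-0.0057 -0.0008 -0.0081] q6 -101.25625874903297 g 0.04011486016535269 F [-0.7 -0.2  1.7]
time_s: 12.2
position: [0.521, 0.0006, 0.0534]
tool_rot: [[-1.0, 0.03, 0.003], [0.03, 1.0, -0.0], [-0.003, -0.0, -1.0]]
ft_force: [0.2, 3.8, 7.1]
grip_width: 0.0115
gripper_force: 41.8
[ -3.  -86.7  53.4]
```

```bash

python3 nudge.py '[0, 0, -0.002, 0, 0.005, 0, 0.0135, 0, 0, 0.005, 0, 0.0135, 0, 0, 0.005, 0, 0.0135, 0, 0, 0.005, 0, 0.0125, 0, 0, 0.005, 0, 0, 0, 0, 0.005, 0, 0, 0, 0, 0.005, 0, 0, 0, 0, 0.005]'
python3 -c "
from fit import *
print(cr(sensors.observe()['position']))"
```

```text
time_s: 13.0
position: [0.5223, 0.0538, 0.0535]
tool_rot: [[-1.0, 0.03, 0.001], [0.03, 1.0, 0.001], [-0.001, 0.001, -1.0]]
ft_force: [5.1, 4.4, -13.1]
grip_width: 0.0107
gripper_force: 42.0
[ -3.1 -33.5  53.5]
```

```bash

python3 nudge.py '[0, 0.0008, 0.001, 0, 0.005, 0, 0, 0, 0, 0.005, 0, 0, 0, 0, 0.005]' | sed -n 2,4p
python3 nudge.py '[0, 0, 0, 0, 0.04, 0, 0, 0, 0, 0.04, 0, 0, 0, 0, 0.04, 0, 0, -0.05, 0, 0.04, 0, 0, -0.05, 0, 0.04, 0, 0, -0.02, 0, 0.04]'
python3 d.py .3976 -.2128 .17 1.2
```

```text
position: [0.5223, 0.0538, 0.0535]
tool_rot: [[-1.0, 0.03, 0.002], [0.03, 1.0, -0.001], [-0.002, -0.0, -1.0]]
ft_force: [1.7, -1.3, 2.4]
time_s: 13.9
position: [0.523, 0.0541, 0.1771]
tool_rot: [[-1.0, 0.03, 0.006], [0.03, 1.0, -0.001], [-0.006, -0.0, -1.0]]
ft_force: [-0.1, -0.6, -0.9]
grip_width: 0.0399
gripper_force: 0.0
pos [0.523  0.0541 0.1771] yang 88.3 tgt [ 0.3976 -0.2128  0.17  ] shift [ 0.1173 -0.2706  0.0065] turn 87.1 shift after turn [-0.2643 -0.131   0.0065] q6 -95.28491363373479 g 0.039893254247808624 F [-0.1 -0.6 -0.9]
```

```bash

python3 nudge.py '[0.0166, -0.0387, 0, 0, 0.04, 0.0166, -0.0387, 0, 0, 0.04, 0.0166, -0.0387, 0, 0, 0.04, 0.0166, -0.0387, 0, 0, 0.04, 0.0166, -0.0387, 0, 0, 0.04, 0.0166, -0.0387, 0, 0, 0.04, 0.0166, -0.0387, 0, 0, 0.04, 0, 0, 0, 8.5, 0.04, 0, 0, 0, 8.5, 0.04, 0, 0, 0, 8.5, 0.04]' >/dev/null
python3 nudge.py '[0, 0, 0, 8.5, 0.04, 0, 0, 0, 8.5, 0.04, 0, 0, 0, 8.5, 0.04, 0, 0, 0, 8.5, 0.04, 0, 0, 0, 8.5, 0.04, 0, 0, 0, 8.5, 0.04, 0, 0, 0, 8.5, 0.04, 0, 0, 0, 2.1, 0.04, 0, 0, 0, 0, 0.04]' >/dev/null
python3 d.py .3976 -.2128 .013 1.2
python3 - <<'E'
from h import *
snap('top','t2');snap('side','s2')
a=np.zeros((600,800,3),np.uint8)
for f,x,y,w,h,s,oy in(('t2',220,130,240,105,3.3,0),('s2',225,165,190,60,4.2,347)):
    im=cv2.resize(cv2.imread(f'pics/{f}.png')[y:y+h,x:x+w],None,fx=s,fy=s,interpolation=cv2.INTER_CUBIC)
    a[oy:oy+im.shape[0],:im.shape[1]]=im[:600-oy]
cv2.imwrite('pics/m2.png',a)
E
```

```text
pos [ 0.3974 -0.213   0.1728] yang 1.2 tgt [ 0.3976 -0.2128  0.013 ] shift [1.000e-04 2.000e-04 1.598e-01] turn -0.0 shift after turn [1.000e-04 2.000e-04 1.598e-01] q6 -44.45652196953811 g 0.04034841373402066 F [-0.3 -0.2  0.2]
```

View pics/m2.png

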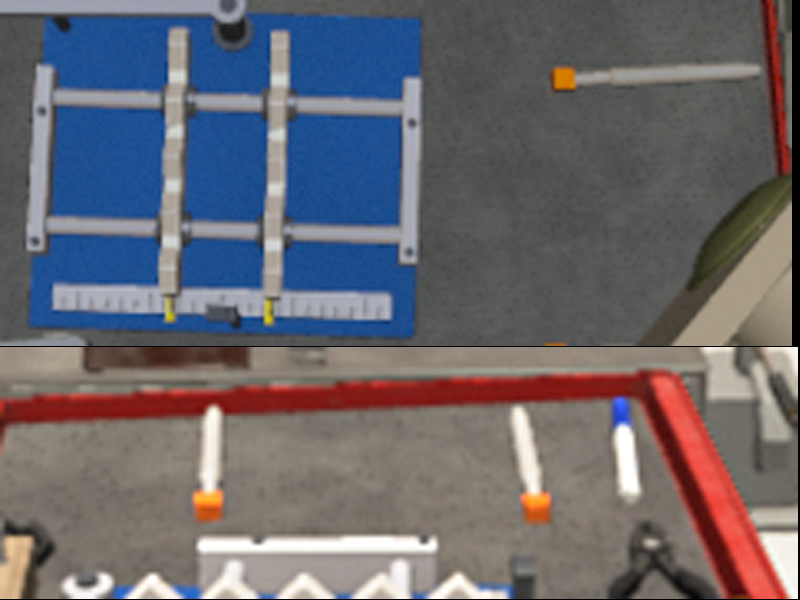

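```bash

python3 nudge.py '[0, 0, 0.05, 0, 0.04, 0, 0, 0.05, 0, 0.04, 0, 0, 0.04, 0, 0.04, 0, 0, 0.018, 0, 0.04, 0, 0, 0, 0, 0.04, 0, 0, 0, 0, 0.005, 0, 0, 0, 0, 0.005, 0, 0, 0, 0, 0.005, 0, 0, 0, 0, 0.005, 0, 0, 0, 0, 0.005]' 50
python3 -c "
from h import *
crop('t2','t2a',250,195,80,40,9)"
```

```text
time_s: 16.9
position: [0.3981, -0.2136, 0.0161]
tool_rot: [[-0.021, 1.0, 0.002], [1.0, 0.021, -0.002], [-0.002, 0.002, -1.0]]
ft_force: [-0.1, 0.9, 7.9]
grip_width: 0.0103
gripper_force: 49.8
```

View pics/t2a.png

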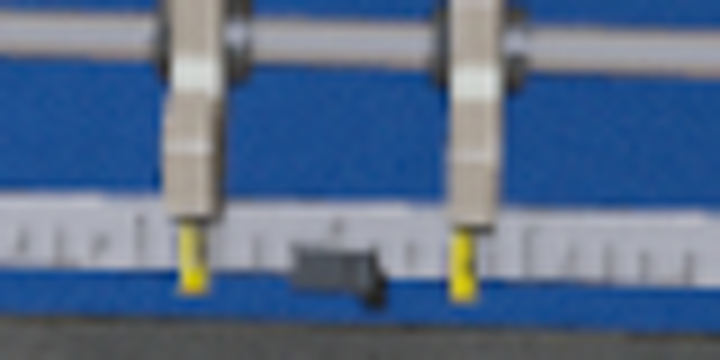

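```bash

python3 - <<'E'
from fit import *
p_=np.load('pics/t2.npz')['p'].astype(int)
for v in (205,212,216,218,219,220,221,223,225,226,227):
    print(v,[tuple(p_[v,u]) for u in range(267,277)],'|',[tuple(p_[v,u]) for u in range(297,307)])
# yellow centroids in t1 and t2
for f in('t1','t2'):
    q=np.load(f'pics/{f}.npz')['p'].astype(int)
    wgt=np.clip(np.minimum(q[...,0],q[...,1])-q[...,2]-40,0,None)
    for a,b in((264,280),(294,310)):
        m=np.zeros_like(wgt);m[212:230,a:b]=wgt[212:230,a:b];vv,uu=np.indices(m.shape)
        u,v=(m*uu).sum()/m.sum(),(m*vv).sum()/m.sum();print(f,u,v,cr(onz(f,u,v,.016)))
E
```

```text
205 [(np.int64(26), np.int64(79), np.int64(144)), (np.int64(85), np.int64(104), np.int64(144)), (np.int64(162), np.int64(159), np.int64(157)), (np.int64(178), np.int64(172), np.int64(163)), (np.int64(177), np.int64(172), np.int64(163)), (np.int64(176), np.int64(169), np.int64(161)), (np.int64(180), np.int64(178), np.int64(174)), (np.int64(130), np.int64(129), np.int64(127)), (np.int64(55), np.int64(75), np.int64(113)), (np.int64(38), np.int64(79), np.int64(140))] | [(np.int64(30), np.int64(78), np.int64(140)), (np.int64(26), np.int64(70), np.int64(128)), (np.int64(24), np.int64(61), np.int64(106)), (np.int64(180), np.int64(181), np.int64(180)), (np.int64(200), np.int64(203), np.int64(198)), (np.int64(202), np.int64(204), np.int64(199)), (np.int64(201), np.int64(203), np.int64(197)), (np.int64(201), np.int64(203), np.int64(200)), (np.int64(140), np.int64(143), np.int64(142)), (np.int64(38), np.int64(56), np.int64(90))]
212 [(np.int64(51), np.int64(88), np.int64(140)), (np.int64(150), np.int64(145), np.int64(146)), (np.int64(171), np.int64(162), np.int64(152)), (np.int64(170), np.int64
[... 8701 characters left out ...]
 | [(np.int64(26), np.int64(77), np.int64(142)), (np.int64(25), np.int64(78), np.int64(144)), (np.int64(46), np.int64(75), np.int64(125)), (np.int64(174), np.int64(165), np.int64(75)), (np.int64(194), np.int64(183), np.int64(30)), (np.int64(145), np.int64(139), np.int64(73)), (np.int64(62), np.int64(84), np.int64(131)), (np.int64(23), np.int64(79), np.int64(143)), (np.int64(26), np.int64(76), np.int64(142)), (np.int64(26), np.int64(79), np.int64(143))]
t1 271.20363214837715 221.37326120556415 [-96.   36.1  16. ]
t1 301.02257799671594 222.58087027914615 [-96.8 -32.4  16. ]
t2 270.76164383561644 224.2890410958904 [-102.8   36.9   16. ]
t2 300.8060556464812 224.4369885433715 [-101.  -32.   16.]
```

```bash
python3 nudge.py '[0, 0, -0.03, 0, 0.005, 0, 0, -0.04, 0, 0.005, 0, 0, -0.04, 0, 0.005, 0, 0, -0.02, 0, 0.005, 0, 0, 0, 0, 0.005]'; python3 -c "
from fit import *
crop('s2','s2a',320,215,40,60,10)"; python3 d.py -57 0 150 0 c
```

```text
time_s: 17.4
position: [0.3984, -0.2138, 0.1478]
tool_rot: [[-0.021, 1.0, 0.005], [1.0, 0.021, -0.005], [-0.005, 0.005, -1.0]]
ft_force: [0.0, 0.8, -1.6]
grip_width: 0.0101
gripper_force: 49.2
pos [ 0.3984 -0.2138  0.1478] yang 1.2 tgt [0.4692 0.0885 0.15  ] shift [ 0.3008  0.0771 -0.0033] turn 2.6 shift after turn [ 0.304   0.0635 -0.0033] q6 -44.47664283382868 g 0.010062290745204566 F [ 0.   0.8 -1.6]
```

View pics/s2a.png

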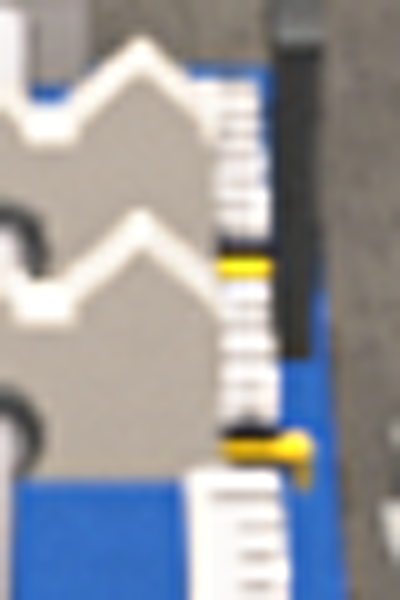

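```bash

python3 - <<'E'
from fit import *
for f,cs in(('t0',(247,321)),('t1',(321,)),('t2',(267,297))):
    q=np.load(f'pics/{f}.npz')['p'].astype(int)
    for c in cs:
        print(f,c)
        for v in range(217,227): print(v,q[v,c:c+11,0].tolist(),q[v,c:c+11,2].tolist())
# comb front edge projection
for f,y in(('t0',80),('t0',-86.7),('t2',36.5),('t2',-33.5)):
    print(f,y,[proj(f,w(p,(-95,y+d,z))).round(2).tolist() for d,z in((0,16),(0,22))],'comb',[proj(f,w(p,(-88,y+d,60))).round(2).tolist() for d in(-6,6)])
E
```

```text
t0 247
217 [173, 165, 162, 158, 162, 124, 85, 130, 171, 181, 181] [170, 149, 142, 141, 143, 110, 73, 137, 185, 195, 196]
218 [167, 147, 117, 107, 112, 100, 87, 141, 172, 178, 179] [175, 147, 110, 94, 99, 88, 76, 149, 186, 192, 193]
219 [174, 167, 151, 130, 100, 119, 129, 155, 175, 175, 176] [188, 180, 159, 136, 100, 122, 134, 165, 187, 187, 189]
220 [162, 172, 179, 158, 114, 140, 172, 179, 178, 163, 171] [175, 184, 192, 170, 120, 147, 184, 192, 193, 174, 184]
221 [153, 166, 178, 144, 97, 122, 167, 177, 177, 154, 167] [164, 180, 191, 155, 101, 129, 180, 190, 191, 163, 178]
222 [152, 166, 175, 142, 93, 121, 166, 178, 175, 153, 167] [162, 179, 188, 155, 98, 127, 179, 191, 191, 164, 180]
223 [139, 151, 161, 134, 90, 136, 164, 170, 171, 150, 162] [150, 165, 176, 149, 100, 151, 180, 186, 183, 157, 172]
224 [88, 94, 99, 95, 76, 113, 126, 132, 136, 123, 128] [132, 134, 141, 138, 126, 152, 164, 167, 160, 145, 151]
225 [30, 36, 28, 31, 36, 33, 32, 28, 29, 26, 30] [151, 154, 152, 151, 153, 152, 151, 150, 150, 150, 152]
226 [30, 34, 32, 32, 28, 31, 29, 33, 26, 32, 26] [153, 154, 153, 153, 151, 1
[... 4235 characters left out ...]
62, 155, 171, 181, 180]
224 [172, 169, 156, 195, 171, 107, 153, 145, 159, 168, 167] [186, 183, 161, 89, 33, 74, 165, 157, 171, 183, 183]
225 [161, 156, 142, 194, 185, 125, 137, 131, 143, 156, 155] [180, 176, 153, 86, 26, 61, 156, 153, 165, 177, 177]
226 [30, 34, 46, 188, 210, 154, 56, 27, 21, 52, 58] [133, 130, 109, 57, 14, 50, 109, 126, 124, 124, 123]
t0 80 [[252.11, 220.35], [251.8, 220.16]] comb [[252.61, 215.81], [247.17, 215.64]]
t0 -86.7 [[324.62, 222.52], [324.68, 222.34]] comb [[327.91, 218.07], [322.51, 217.91]]
t2 36.5 [[271.08, 220.92], [270.86, 220.73]] comb [[272.31, 216.4], [266.88, 216.23]]
t2 -33.5 [[301.53, 221.83], [301.47, 221.64]] comb [[303.93, 217.35], [298.52, 217.19]]
```

```bash

python3 - <<'E'
from h import *
q=np.load('pics/t1.npz')['p'].astype(int);q2=np.load('pics/t2.npz')['p'].astype(int)
for c in (267,297):
    for v in range(216,228): print(v,q[v,c:c+9,0].tolist(),(q2-q)[v,c:c+9,0].tolist(),(q2-q)[v,c:c+9,2].tolist())
    print()
E
```

```text
216 [65, 63, 65, 104, 140, 147, 105, 53, 47] [29, 92, 104, 65, 29, 25, 17, 14, 3] [102, 103, 58, 25, 37, 31, -34, -66, -19]
217 [65, 69, 103, 173, 207, 210, 165, 128, 122] [93, 103, 72, -1, -36, -35, -35, -44, -16] [128, 113, 45, 52, 105, 160, -23, -77, -22]
218 [62, 68, 134, 192, 211, 198, 178, 173, 174] [111, 105, 37, -28, -51, -35, -56, -74, -19] [139, 119, 20, 27, 96, 152, -52, -92, -21]
219 [65, 67, 135, 192, 210, 200, 181, 174, 172] [108, 90, -14, -86, -119, -126, -89, -61, -14] [132, 118, -14, -46, 15, 36, -78, -70, -16]
220 [73, 68, 125, 194, 212, 207, 184, 169, 172] [98, 102, 29, -26, -75, -104, -55, -24, -10] [130, 128, 35, -10, 43, 18, -34, -28, -10]
221 [76, 69, 96, 194, 212, 207, 175, 153, 167] [94, 101, 50, -2, -55, -91, -31, -2, -5] [124, 129, 60, 15, 47, 11, -5, -4, -3]
222 [81, 65, 98, 194, 215, 204, 173, 156, 168] [91, 107, 49, -1, -56, -98, -33, -5, -3] [121, 134, 61, 21, 59, 12, -5, -6, -6]
223 [76, 68, 116, 196, 213, 197, 169, 156, 167] [95, 103, 35, -2, -51, -86, -29, -4, -3] [126, 133, 42, 10, 65, 22, -6, -4, -3]
224 [81, 69, 125, 198, 213, 190, 156, 143, 152] 
[... 1257 characters left out ...]
5, 165] [-5, -5, -4, -3, -20, -61, -26, -3, -4] [-5, -4, -4, -1, 30, -21, -4, -4, -4]
223 [171, 171, 152, 199, 214, 198, 179, 147, 163] [-5, -4, -2, -5, -26, -68, -29, -2, -4] [-3, -3, -3, -4, 33, -24, -9, -3, -3]
224 [176, 175, 159, 200, 215, 192, 174, 152, 164] [-4, -6, -3, -5, -44, -85, -21, -7, -5] [-4, -6, -4, -7, 33, -24, -6, -6, -7]
225 [166, 161, 146, 198, 213, 176, 153, 137, 149] [-5, -5, -4, -4, -28, -51, -16, -6, -6] [-6, -5, -4, -2, 26, -30, -9, -5, -6]
226 [29, 35, 50, 193, 214, 159, 55, 29, 24] [1, -1, -4, -5, -4, -5, 1, -2, -3] [-4, -3, -2, -1, 14, -2, -5, -4, -3]
227 [31, 28, 46, 178, 200, 149, 64, 30, 24] [-5, -3, 0, -4, -6, -4, -2, -7, 2] [-5, -3, -2, -2, -6, 1, -6, -5, -4]
```

```bash

python3 nudge.py '[0, 0, 0, 2.6, 0.005, 0.0434, 0.0091, 0, 0, 0.005, 0.0434, 0.0091, 0, 0, 0.005, 0.0434, 0.0091, 0, 0, 0.005, 0.0434, 0.0091, 0, 0, 0.005, 0.0434, 0.0091, 0, 0, 0.005, 0.0434, 0.0091, 0, 0, 0.005, 0.0434, 0.0091, 0, 0, 0.005, 0, 0, 0, 0, 0.005, 0, 0, 0, 0, 0.005]' | tail -3
python3 d.py -57 1 75 0 c
```

```text
ft_force: [0.3, 0.1, -1.3]
grip_width: 0.0101
gripper_force: 49.2
pos [0.4682 0.0897 0.1439] yang -1.3 tgt [0.4692 0.0895 0.075 ] shift [-0.0001  0.0011  0.0689] turn 0.1 shift after turn [-0.0001  0.0011  0.0689] q6 -2.119223047112809 g 0.0100826293117159 F [ 0.3  0.1 -1.3]
```

```bash

python3 nudge.py '[0, 0.001, 0.03, 0, 0.005, 0, 0, 0.03, 0, 0.005, 0, 0, 0.0085, 0, 0.005, 0, 0, 0, 0, 0.005, 0, 0, 0, 0, 0.005]' 
python3 - <<'E'
from h import *
snap('side','s3');crop('s3','s3a',225,185,160,110,4)
E
```

```text
time_s: 18.9
position: [0.4703, 0.0883, 0.0772]
tool_rot: [[0.026, 1.0, 0.001], [1.0, -0.026, -0.0], [-0.0, 0.001, -1.0]]
ft_force: [-0.2, 1.0, -1.2]
grip_width: 0.0102
gripper_force: 49.2
```

View pics/s3a.png

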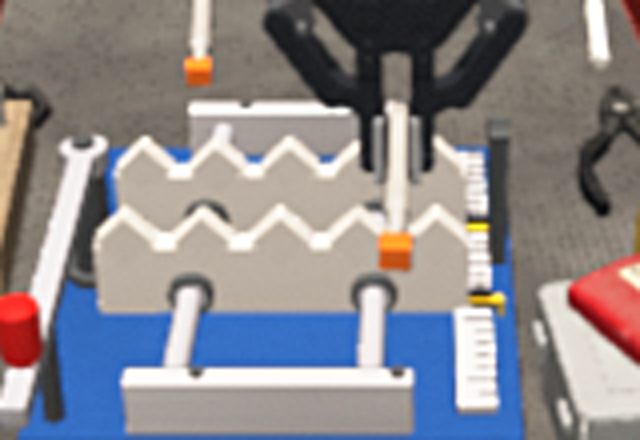

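The reamer hangs level over the front notch, with its guard at crop (395,250) just beyond the left rest. I'll lower it.

```bash

python3 nudge.py '[0, 0, 0.003, 0, 0.005, 0, 0, 0.003, 0, 0.005, 0, 0, 0.0015, 0, 0.005, 0, 0, 0, 0, 0.005]' | sed -n '2p;4,5p'
```

```text
position: [0.4699, 0.0889, 0.0689]
ft_force: [0.5, -0.4, 0.1]
grip_width: 0.01
```

```bash

python3 nudge.py '[0, 0, 0.001, 0, 0.005, 0, 0, 0.001, 0, 0.005, 0, 0, 0, 0, 0.005]' | sed -n '2p;4,5p'
```

```text
position: [0.4701, 0.089, 0.0685]
ft_force: [-6.1, -0.3, 21.4]
grip_width: 0.0099
```

```bash

python3 nudge.py '[0, 0, -0.001, 0, 0.005, 0, 0, 0, 0, 0.014, 0, 0, 0, 0, 0.018, 0, 0, 0, 0, 0.023, 0, 0, 0, 0, 0.023, 0, 0, 0, 0, 0.023, 0, 0, -0.02, 0, 0.023, 0, 0, -0.03, 0, 0.023, 0, 0, -0.03, 0, 0.023, 0, 0, 0, 0, 0.023]' | sed -n '2p;4,5p'
python3 d.py .5975 -.2209 .17 3.6
```

```text
position: [0.4714, 0.0889, 0.151]
ft_force: [-1.4, -0.6, 0.3]
grip_width: 0.0228
pos [0.4714 0.0889 0.151 ] yang -1.4 tgt [ 0.5975 -0.2209  0.17  ] shift [-0.3066  0.1339 -0.018 ] turn -5.0 shift after turn [-0.3171  0.1066 -0.018 ] q6 -2.077421410594496 g 0.02279182947645277 F [-1.4 -0.6  0.3]
```

```bash

python3 nudge.py '[0, 0, -0.018, -5, 0.04, -0.0453, 0.0152, 0, 0, 0.04, -0.0453, 0.0152, 0, 0, 0.04, -0.0453, 0.0152, 0, 0, 0.04, -0.0453, 0.0152, 0, 0, 0.04, -0.0453, 0.0152, 0, 0, 0.04, -0.0453, 0.0152, 0, 0, 0.04, -0.0453, 0.0152, 0, 0, 0.04, 0, 0, 0, 0, 0.04]' | sed -n '2p;4,5p'
python3 - <<'E'
from h import *
snap('top','t4');snap('side','s4')
a=np.zeros((600,800,3),np.uint8)
for f,x,y,w,h,s,oy in(('t4',220,130,240,105,3.3,0),('s4',225,165,190,60,4.2,347)):
    im=cv2.resize(cv2.imread(f'pics/{f}.png')[y:y+h,x:x+w],None,fx=s,fy=s,interpolation=cv2.INTER_CUBIC)
    a[oy:oy+im.shape[0],:im.shape[1]]=im[:600-oy]
cv2.imwrite('pics/m4.png',a)
E
```

```text
position: [0.5964, -0.2261, 0.1638]
ft_force: [-1.2, 0.5, -0.7]
grip_width: 0.0398
```

View pics/m4.png

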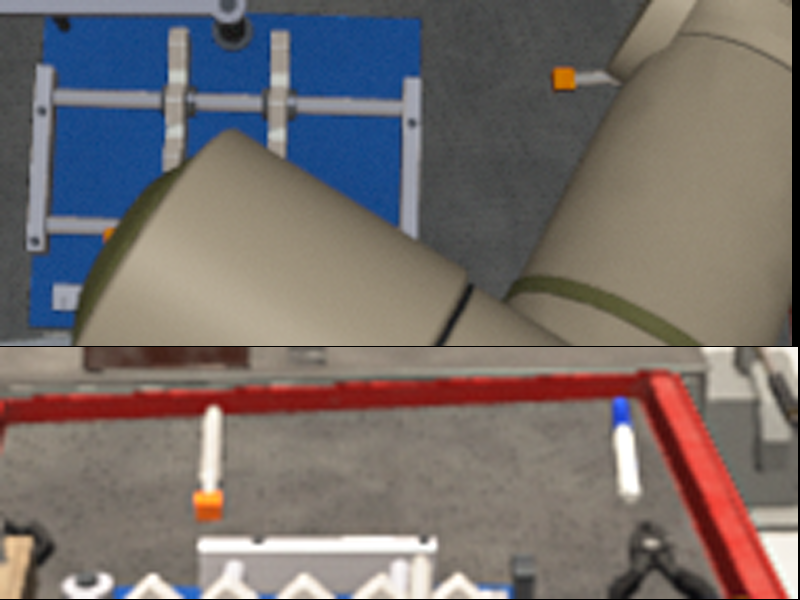

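R1 hasn't moved: its guard is still at crop (563,79) in the top view and (209,505) in the side view. The first reamer sits in its notch. Now I'll pick R1.

```bash

python3 d.py .5975 -.2209 .014 3.6
python3 nudge.py '[0.005, 0.0006, 0.05, 0, 0.04, 0, 0, 0.05, 0, 0.04, 0, 0, 0.03, 0, 0.04, 0, 0, 0, 0, 0.04, 0, 0, 0, 0, 0.04]' | sed -n '2p;4,5p'
python3 d.py .5975 -.2209 .014 3.6
```

```text
pos [ 0.5954 -0.2216  0.1643] yang 3.5 tgt [ 0.5975 -0.2209  0.014 ] shift [0.0003 0.0024 0.1503] turn -0.1 shift after turn [0.0003 0.0024 0.1503] q6 -34.56115907195168 g 0.040018782288136975 F [ 1.3  0.6 -0.3]
position: [0.5963, -0.2152, 0.037]
ft_force: [-0.2, 0.7, 1.4]
grip_width: 0.0398
pos [ 0.5963 -0.2152  0.037 ] yang 3.6 tgt [ 0.5975 -0.2209  0.014 ] shift [-0.0058  0.0008  0.023 ] turn 0.0 shift after turn [-0.0058  0.0008  0.023 ] q6 -34.15511908049283 g 0.03978274715085186 F [-0.2  0.7  1.4]
```

```bash

python3 nudge.py '[-0.0055, 0.0008, 0.01, 0, 0.04, 0, 0, 0.0125, 0, 0.04, 0, 0, 0, 0, 0.04, 0, 0, 0, 0, 0.005, 0, 0, 0, 0, 0.005, 0, 0, 0, 0, 0.005, 0, 0, 0, 0, 0.005, 0, 0, 0, 0, 0.005]' 50 | sed -n '2p;4,6p'
python3 nudge.py '[0, 0, -0.03, 0, 0.005, 0, 0, -0.04, 0, 0.005, 0, 0, -0.04, 0, 0.005, 0, 0, -0.02, 0, 0.005, 0, 0, 0, 0, 0.005, 0, 0, 0, 0, 0.005]' | sed -n '2p;4,6p'
python3 d.py 19 1 150 0 c
```

```text
position: [0.5974, -0.2215, 0.0141]
ft_force: [-0.2, -0.2, 3.7]
grip_width: 0.0101
gripper_force: 50.6
position: [0.5967, -0.2211, 0.1425]
ft_force: [-0.3, -0.0, -1.5]
grip_width: 0.0106
gripper_force: 50.1
pos [ 0.5967 -0.2211  0.1425] yang 3.6 tgt [0.5452 0.0877 0.15  ] shift [ 0.3115 -0.0322 -0.0072] turn 5.0 shift after turn [ 0.3075 -0.059  -0.0072] q6 -34.54257283102042 g 0.010551870350448097 F [-0.3 -0.  -1.5]
```

```bash

python3 nudge.py '[0, 0, -0.007, 5, 0.005, 0.0439, -0.0084, 0, 0, 0.005, 0.0439, -0.0084, 0, 0, 0.005, 0.0439, -0.0084, 0, 0, 0.005, 0.0439, -0.0084, 0, 0, 0.005, 0.0439, -0.0084, 0, 0, 0.005, 0.0439, -0.0084, 0, 0, 0.005, 0.0439, -0.0084, 0, 0, 0.005, 0, 0, 0, 0, 0.005, 0, 0, 0, 0, 0.005]' | sed -n '2p;4,6p'
python3 d.py 19 1 75 0 c
```

```text
position: [0.5453, 0.088, 0.149]
ft_force: [-0.3, -0.5, -0.1]
grip_width: 0.0103
gripper_force: 50.1
pos [0.5453 0.088  0.149 ] yang -1.3 tgt [0.5452 0.0877 0.075 ] shift [-0.0003  0.0001  0.074 ] turn 0.1 shift after turn [-0.0003  0.0001  0.074 ] q6 -1.7804905001323825 g 0.010313772789482542 F [-0.3 -0.5 -0.1]
```

```bash

python3 nudge.py '[0, 0, 0.03, 0, 0.005, 0, 0, 0.03, 0, 0.005, 0, 0, 0.014, 0, 0.005, 0, 0, 0, 0, 0.005, 0, 0, 0, 0, 0.005]' | sed -n '2p;4,5p'
python3 d.py 19 1 68 0 c
python3 nudge.py '[0, 0, 0.003, 0, 0.005, 0, 0, 0.002, 0, 0.005, 0, 0, 0.001, 0, 0.005, 0, 0, 0, 0, 0.005]' | sed -n '2p;4,5p'
python3 - <<'E'
from h import *
snap('side','s5');crop('s5','s5a',225,185,160,110,4)
E
```

```text
position: [0.5463, 0.0863, 0.0764]
ft_force: [0.1, -1.0, -0.1]
grip_width: 0.0104
pos [0.5463 0.0863 0.0764] yang -1.5 tgt [0.5452 0.0877 0.068 ] shift [ 0.0014 -0.0012  0.0084] turn -0.1 shift after turn [ 0.0014 -0.0012  0.0084] q6 -1.770435902755823 g 0.010357921707168113 F [ 0.1 -1.  -0.1]
position: [0.546, 0.0873, 0.0707]
ft_force: [0.5, 0.4, -1.9]
grip_width: 0.0103
```

View pics/s5a.png

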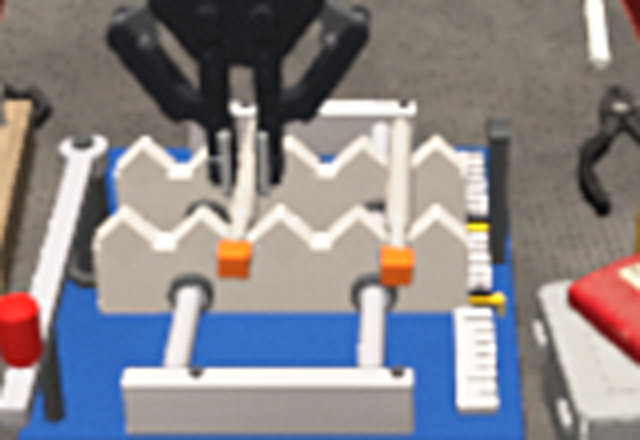

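The second reamer hangs just above the notch at x=19 (guard at crop (235,258)), and the first is seated at (397,266). I'll finish lowering.

```bash

python3 nudge.py '[0, 0, 0.0015, 0, 0.005, 0, 0, 0.0015, 0, 0.005, 0, 0, 0.001, 0, 0.005, 0, 0, 0, 0, 0.005]' | sed -n '2p;4,5p'
```

```text
position: [0.546, 0.0874, 0.0668]
ft_force: [-2.5, -0.1, 3.5]
grip_width: 0.0104
```

```bash

python3 nudge.py '[0, 0, 0.0005, 0, 0.005, 0, 0, 0, 0, 0.005, 0, 0, 0, 0, 0.014, 0, 0, 0, 0, 0.018, 0, 0, 0, 0, 0.023, 0, 0, 0, 0, 0.023, 0, 0, 0, 0, 0.023, 0, 0, -0.03, 0, 0.023, 0, 0, -0.03, 0, 0.023, 0, 0, -0.03, 0, 0.023]' | sed -n '2p;4,5p'
python3 d.py .628 .267 .2 0.5
```

```text
position: [0.5459, 0.0873, 0.1571]
ft_force: [0.2, -0.5, -0.8]
grip_width: 0.0231
pos [0.5459 0.0873 0.1571] yang -1.4 tgt [0.628 0.267 0.2  ] shift [ 0.1817  0.0776 -0.0429] turn -1.9 shift after turn [ 0.179   0.0837 -0.0429] q6 -1.7515885565037779 g 0.023130821696835998 F [ 0.2 -0.5 -0.8]
```

```bash

python3 - <<'E'
from fit import *
for f,z in(('t2',.116),):
    q=np.load('pics/t2.npz')['p'].astype(int);m=(q[...,0]>150)&(q[...,1]<60)&(q[...,2]<60);m[:, :190]=0;m[:,240:]=0;m[:110]=0;m[200:]=0
    n,l,st,c=cv2.connectedComponentsWithStats(m.astype(np.uint8))
    for i in range(1,n): print(st[i],c[i],onz('t2',*c[i],z),cr(onz('t2',*c[i],z)))
E
python3 nudge.py '[0.036, 0.0155, -0.009, 0, 0.035, 0.036, 0.0155, -0.009, 0, 0.035, 0.036, 0.0155, -0.009, 0, 0.035, 0.036, 0.0155, -0.009, 0, 0.035, 0.036, 0.0155, -0.009, 0, 0.035, 0, 0, 0, -1.9, 0.035, 0, 0, 0, 0, 0.035, 0, 0, 0, 0, 0.035]' | sed -n '2p;4,5p'
```

```text
[198 119   9  13  61] [201.93442623 126.86885246] [0.6258 0.2692 0.116 ] [ 95.2 184.4 116. ]
[199 154   1  14  14] [199.  160.5] [0.5524 0.2728 0.116 ] [ 21.8 186.2 116. ]
[200 189   1  11  11] [200. 194.] [0.4807 0.268  0.116 ] [-49.8 179.7 116. ]
position: [0.6278, 0.2649, 0.2007]
ft_force: [0.1, -0.1, 0.1]
grip_width: 0.0352
```

```bash

python3 d.py .6257 .268 .106 0.5
python3 nudge.py '[0.002, -0.002, 0.03, 0, 0.035, 0, 0, 0.03, 0, 0.035, 0, 0, 0.03, 0, 0.035, 0, 0, 0.004, 0, 0.035, 0, 0, 0, 0, 0.035, 0, 0, 0, 0, 0.014, 0, 0, 0, 0, 0.014, 0, 0, 0, 0, 0.014, 0, 0, 0, 0, 0.014, 0, 0, 0, 0, 0.014]' 25
python3 d.py .6257 .268 .106 0.5
```

```text
pos [0.6278 0.2649 0.2007] yang 0.4 tgt [0.6257 0.268  0.106 ] shift [ 0.0032 -0.002   0.0947] turn -0.1 shift after turn [ 0.0032 -0.002   0.0947] q6 12.546850005367212 g 0.03518069767133256 F [ 0.1 -0.1  0.1]
time_s: 28.7
position: [0.6268, 0.2672, 0.1091]
tool_rot: [[-0.008, 1.0, 0.004], [1.0, 0.008, 0.0], [0.0, 0.004, -1.0]]
ft_force: [-0.1, -1.0, 6.8]
grip_width: 0.0174
gripper_force: 24.9
pos [0.6268 0.2672 0.1091] yang 0.5 tgt [0.6257 0.268  0.106 ] shift [ 0.0008 -0.0011  0.0031] turn -0.0 shift after turn [ 0.0008 -0.0011  0.0031] q6 12.714807458348112 g 0.017387261849635877 F [-0.1 -1.   6.8]
```

```bash

python3 nudge.py '[-0.0018, -0.0255, 0, -8, 0.014, -0.0018, -0.0255, 0, -8, 0.014, -0.0018, -0.0255, 0, -8, 0.014, -0.0018, -0.0255, 0, -8, 0.014, -0.0018, -0.0255, 0, -8, 0.014, 0, 0, 0, 0, 0.014]' | sed -n '2p;4,6p'
python3 -c "
from fit import *
print(cr(sensors.observe()['position']))"
python3 nudge.py '[-0.0018, -0.0255, 0, -8, 0.014, -0.0018, -0.0255, 0, -8, 0.014, -0.0018, -0.0255, 0, -8, 0.014, -0.0018, -0.0255, 0, -8, 0.014, 0, 0, 0, 0, 0.014]' | sed -n '2p;4,6p'
python3 -c "
from fit import *
print(cr(sensors.observe()['position']))"
```

```text
position: [0.5079, 0.2224, 0.1092]
ft_force: [0.4, 0.4, 4.7]
grip_width: 0.0171
gripper_force: 24.8
[-21.5 134.7 109.2]
position: [0.4536, 0.1375, 0.1091]
ft_force: [0.1, 1.5, 8.8]
grip_width: 0.0175
gripper_force: 25.2
[-73.7  48.6 109.1]
```

```bash

python3 nudge.py '[-0.0014, -0.0223, 0, -7, 0.014, -0.001, -0.019, 0, -6, 0.014, 0, 0, 0, 0, 0.014]' | sed -n '2p;4,6p'
python3 nudge.py '[0, -0.0035, 0, -1, 0.014, 0, -0.0035, 0, -1, 0.014, 0, -0.003, 0, -1, 0.014, 0, 0, 0, 0, 0.014]' | sed -n '2p;4,6p'
python3 -c "
from fit import *
print(cr(sensors.observe()['position']))"
```

```text
position: [0.4466, 0.0972, 0.109]
ft_force: [-0.3, 0.5, 10.7]
grip_width: 0.0175
gripper_force: 25.4
position: [0.4463, 0.0904, 0.1091]
ft_force: [3.4, 15.7, 9.6]
grip_width: 0.0173
gripper_force: 25.8
[-79.9   1.3 109.1]
```

```bash

python3 nudge.py '[0, -0.001, 0, 0, 0.014, 0, -0.001, 0, 0, 0.014, 0, 0, 0, 0, 0.014, 0, 0, 0, 0, 0.014]' | sed -n '2p;4,6p'
python3 -c "
from fit import *
print(cr(sensors.observe()['position']))"
python3 nudge.py '[0, 0.001, 0, 0, 0.014, 0, 0, 0, 0, 0.035, 0, 0, 0, 0, 0.035, 0, 0, 0, 0, 0.035, 0, 0, -0.04, 0, 0.035, 0, 0, -0.04, 0, 0.035, 0, 0, -0.03, 0, 0.035]' | sed -n '2p;4,6p'
python3 d.py .38 -.21 .25 88.6
```

```text
position: [0.4462, 0.0902, 0.1091]
ft_force: [3.6, 27.4, 10.6]
grip_width: 0.0174
gripper_force: 26.7
[-79.9   1.1 109.1]
position: [0.4445, 0.0874, 0.2193]
ft_force: [0.2, 0.3, 0.3]
grip_width: 0.0349
gripper_force: 0.0
pos [0.4445 0.0874 0.2193] yang 88.4 tgt [ 0.38 -0.21  0.25] shift [ 0.0563 -0.299  -0.0307] turn -0.2 shift after turn [ 0.0571 -0.2989 -0.0307] q6 -92.35128440135675 g 0.03493206191010273 F [0.2 0.3 0.3]
```

Hard stop reached at the catch (force rose from 16 to 27 N without motion). I'll clear the arm and check.

```bash

python3 nudge.py '[0.008, -0.043, -0.004, 0, 0.035, 0.008, -0.043, -0.004, 0, 0.035, 0.008, -0.043, -0.004, 0, 0.035, 0.008, -0.043, -0.004, 0, 0.035, 0.008, -0.043, -0.004, 0, 0.035, 0.008, -0.043, -0.004, 0, 0.035, 0.008, -0.043, -0.004, 0, 0.035, 0, 0, 0, 0, 0.035, 0, 0, 0, 0, 0.035]' | sed -n '1,2p;4,5p'
python3 - <<'E'
from fit import *
snap('top','t6');snap('side','s6')
a=np.zeros((600,800,3),np.uint8)
for f,x,y,ww,h,s,oy,ox in(('t6',220,120,140,120,3.3,0,0),('s6',225,175,160,120,4,0,465),('t6',360,120,100,120,1.8,400,0),('t6',255,195,60,40,7,400-60+60,300)):
    im=cv2.resize(cv2.imread(f'pics/{f}.png')[y:y+h,x:x+ww],None,fx=s,fy=s,interpolation=cv2.INTER_CUBIC)[:600-oy,:800-ox]
    a[oy:oy+im.shape[0],ox:ox+im.shape[1]]=im
cv2.imwrite('pics/m6.png',a)
q=np.load('pics/t6.npz')['p'].astype(int);m=(q[...,0]>150)&(q[...,1]<60)&(q[...,2]<60);m[:,:255]=0;m[:,320:]=0;m[:150]=0;m[230:]=0
v,u=np.nonzero(m);X=onz('t6',u.mean(),v.mean(),.116);print('knob',cr(X))
m=(q[...,0]>200)&(q[...,1]<170)&(q[...,1]>80)&(q[...,2]<60);n,l,st,c=cv2.connectedComponentsWithStats(m.astype(np.uint8))
for i in range(1,n):
    if st[i][4]>6: print('guard',st[i],cr(onz('t6',*c[i],.066)))
E
```

```text
time_s: 32.5
position: [0.3798, -0.2124, 0.2449]
ft_force: [-0.9, 0.2, -0.2]
grip_width: 0.0348
knob [-83.7  -0.2 116. ]
guard [257 166   5   5  25] [18.6 64.1 66. ]
guard [252 199   6   6  30] [-57.5  70.4  66. ]
```

View pics/m6.png

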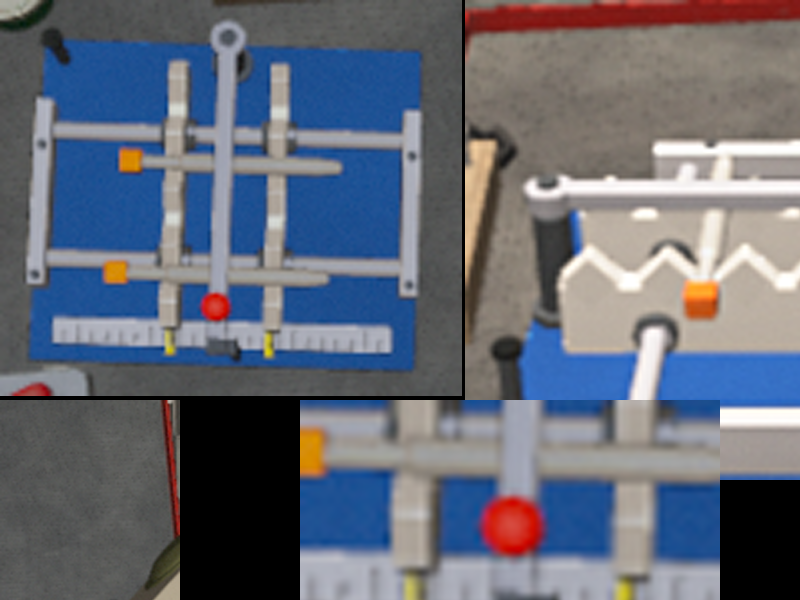

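The final views show the knob at cradle y ≈ 0 with the bar against its catch. Both reamers lie across both rests, centred within about 4 mm, and the pointers stand at the clips. The bench area beside the cradle is empty of reamers.

```bash
python3 -c "
from rig import env, cams, sensors
print(env.close_job())"
```

```text
the job is handed in; nothing more can be done
None
```

Job handed in at about 33 s: both rests are set to about 1 mm of their yellow marks, both loose reamers lie across the rests within about 4 mm of centre, the keeper bar is home against its catch, and the marker pen was not touched.

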